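Close the casting mould and hold it shut

TASK

The lower half of a small aluminium casting mould is screwed to the bench; of the three upper halves lying about, find the one whose outline and dowel holes match it, pick it up by its rib and fit it onto both dowels, wide hole over thick dowel so that the end tabs meet. Press it down against the spring ejector until the two faces meet all round, and end the program while still gripping the rib and holding the mould pressed fully shut (it springs open if let go). Leave the other upper halves and the glassware where they stand.

Things in the scene. Friction and masses are not known exactly. Their poses are not given: they have to be found in the camera images.
- lower_half: Fixed lower mould half, aluminium block 92 x 56 x 30 mm (x, y, z) on a dark 104 x 70 x 6 mm flange; 24 mm wide tab on its +x end, to x = +57 mm. Origin: centre of the block's underside, z up. Two steel dowels rise 14 mm above the top face at y = 0: thin (9 mm) at x = -31 mm, thick (13 mm) at x = +31 mm; their top 5 mm tapers.
- parting_face (a point): Centre of the lower half's top (parting) face, 30 mm above the bench; same axes as lower_half. Shut: upper_long_rib is 30 mm straight above it, axes parallel, x to x. A round spring ejector, 25.6 mm across, stands 8 mm proud here.
- thick_dowel (a point): Foot of the thick dowel, on the lower half's top face, 31 mm along +x from its centre.
- ejector (a joint): Travel of the spring ejector, m: 0 fully up (8 mm proud), 0.008 fully down (flush with the face, mould shut). It starts to yield at 4 N and is fully down at 8 N, more than the upper half's weight.
- upper_long_rib (a point): Matching upper half: aluminium plate 92 x 56 x 14 mm, 24 mm wide tab on its +x end (to x = +57 mm), 0.16 kg, lying flat on the bench. On top a grip rib 36 mm long (x), 22 mm wide (y), 32 mm high. The point is the rib's centre, 30 mm above the plate's underside, 16 mm above its top face. Through holes at y = 0: 11 mm at x = -31 mm, 15 mm at x = +31 mm (tab end).
- upper_long_face (a point): Centre of the underside of the matching upper half (30 mm below the rib's centre).
- wide_hole (a point): Mouth of the 15 mm hole in the underside of the matching upper half, 31 mm along its +x.
- upper_short_rib (a point): Rib centre (30 mm above the bench) of another upper half, shorter, 66 x 56 x 14 mm plus tab, holes 42 mm apart: does not fit; leave alone.
- upper_square_rib (a point): Rib centre (30 mm above the bench) of another upper half, square, 76 x 76 x 14 mm plus tab, holes on a diagonal: does not fit; leave alone.
- flask_near: Conical flask 64 mm wide, 105 mm high, loose bystander; origin at its foot.
- beaker: Small beaker 46 x 51 x 58 mm, loose bystander; origin at its foot.
- vial: Vial with screw cap, 27 mm wide, 54 mm high, loose bystander; origin at its foot.

How it is judged:
On the way, in this order (a step that is already met when the one before it is completed fails the run):
1. the matching upper half is lifted by the gripper, its underside over 40 mm above the bench (height (world z) of upper_long_face above 0.04 m and contact force between the fingers and upper_long above 1 N), for 0.1 s.
2. it is on both dowels, the right way round, less than 10 mm from shut (z of upper_long_face in the frame of parting_face below 0.01 m and horizontal distance between upper_long_face and parting_face below 0.003 m and horizontal distance between wide_hole and thick_dowel below 0.003 m), for 0.1 s.
At the end, for the whole second after the job is handed in: Matching upper half on both dowels, right way round (within 2.5 mm), faces under 1.5 mm apart and parallel within 0.03 rad, ejector down over 6.5 of its 8 mm, fingers still gripping the rib (grasp point within 25 mm of its centre, over 5 N) (z of upper_long_face in the frame of parting_face below 0.0015 m and horizontal distance between upper_long_face and parting_face below 0.0025 m and horizontal distance between wide_hole and thick_dowel below 0.0025 m and value of joint ejector above 0.0065 m and angle between the z axis of upper_long_face and the z axis of parting_face, either way round below 0.03 rad and contact force between the fingers and upper_long above 5 N and distance between the grasp point and upper_long_rib below 0.025 m); the arm keeps its last pose, push and grip.
It fails at once if the short upper half is moved more than 25 mm (distance of upper_short_rib from where it was at the start of the episode above 0.025 m).
It fails at once if the square upper half is moved more than 25 mm (distance of upper_square_rib from where it was at the start of the episode above 0.025 m).
It fails at once if the flask is moved more than 25 mm (distance of flask_near from where it was at the start of the episode above 0.025 m).
It fails at once if the small beaker is moved more than 25 mm (distance of beaker from where it was at the start of the episode above 0.025 m).
It fails at once if the vial is moved more than 25 mm (distance of vial from where it was at the start of the episode above 0.025 m).
It also fails if it takes over 40 s, if anything falls off the work surface, if the arm or the gripper's body presses on something with over 40 N, if the wrist force passes 120 N, or if a joint passes its speed limit or range.

ROBOT

A 7-joint arm with a two-finger parallel gripper is mounted at the origin on a cart in front of the work surface, level with it; the furniture and walls round the work are solid. World frame = base frame: x ahead of the robot, y to its left, z up, the work surface at z = 0. Lengths are in m, angles in rad, forces in N, time in s.
With the tool pointing down it reaches from about 0.4 to 0.925 m from the base axis. Payload 4.1 kg.
Tool frame: the origin (TCP) lies at the very end of the fingers, on their centre line; the grasp point (between the pads) lies arm.grip_point_offset behind it (arm.grip_point_offset is the distance from the TCP to the grasp point, in m); z points along the fingers, y is the line along which they close (so a half turn about z gives the same grasp; the last joint's range is limited). The gripper opens to 85 mm and grips with 20 to 120 N. Pads are 22 mm wide; open, the fingers measure 114 mm over their backs; the gripper's body (76 mm by 85 mm) begins 54 mm behind the grasp point. The pads swing forward as they close: fully open they stand 13 mm farther back than shut.
Start: joints at [1.116, 0.398, 0.045, 1.537, -0.019, 1.207, -0.051], TCP at [0.226, -0.609, 0.231] pointing down, gripper open.
Joint ranges: [-2.82, 2.82], [-0.49, 2.23], [-1.37, 1.46], [0, 2.46], [-1.36, 4.5], [0.23, 2], [-2.94, 2.94]. Speed limits (rad/s): [2.57, 2.57, 3.14, 3.14, 3.14, 3.14, 3.14].

INTERFACE

Orientations are given as [roll, pitch, yaw] about the fixed x, y, z axes, in that order (R = Rz(yaw) Ry(pitch) Rx(roll)).
In Python, from cell import arm, cams, ticket, spotter gives the robot as it stands.
- The arm moves only by the tool play_rows, never from a script. Its arguments are lists of equal length, an entry for each row: "delta_pos": the shift along the tool's x, y, z in m, a list of three; "delta_rot": the turn, a rotation vector about the tool's x, y, z in degrees, a list of three; "claw": the opening, from 0 (shut) to 1 (fully open). In form: {"delta_pos": [[tx, ty, tz], ...], "delta_rot": [[wx, wy, wz], ...], "claw": [claw, ...]}. A call has 1 to 20 rows; each row shifts and turns the commanded pose from where the row before left it, along the tool's axes as they then stand; what a row does not reach is not made up. A row lasts 1/12 s, in which the tool goes at most 41.7 mm and 7.16 degrees, less where a joint would pass 70% of its speed; a pose out of reach is approached as far as the arm can. A call is refused whole if a number of a shift passes 0.0417 or a number of a turn 7.16, either way. A call with a gripper value outside its range is refused whole. The fingers move at their own pace and stop on an object; "squeeze" is the grip in N (left out, the last holds). Time passes only in rows, so rows that do not move let the fingers close. It gives the time, the measured TCP pose, the force, the opening and the grip force at its end, in the units of the state.
- arm.observe(): the state, without advancing time (a new reading comes with each control period).
- cams.grab_frame(name): name is "scene" or "top" or "wrist"; returns a dict with "pixels" (480x640x3 uint8, red, green, blue), "vertical_fov" (degrees; the focal length in pixels is half the picture's height over the tangent of half this angle, whatever the lens; pixels are square), "cx", "cy" (the principal point, pixels), "D" ([k1, k2, p1, p2, k3] as OpenCV has them; the pictures are not rectified), "rvec" (rotation vector, rad) and "tvec" (3), from world to camera coordinates, as OpenCV has them. Camera axes: x right, y down, z forward; pixel columns grow to the right and rows downward; lengths in m; the calibration is good to about 2 mm. A picture is of the moment at which its call begins. There is no depth.
- ticket.sign_off(): hands the job in; it is judged then, once.
Trained networks look in a picture, given as the dict that the camera call returned (one of the last four; its "shot" number tells which), for a name from the list of things; names that differ only in an ending like _2 or _b are one class to them, and where a whole thing is asked for, a point or a joint stands for the part that bears it (a point fixed in the world has none). Each returns a list of dicts, best first, with "conf" (0 to 1); they miss things now and then, are a little off and sometimes report something else, mostly with a low value. They report only what shows in the picture. A call takes as long as a camera call.
- spotter.find_in(picture, thing): "location" ([column, row] in pixels, amid what is visible of it).
- spotter.cut_out(picture, thing): "mask" (480x640 bool, what is visible of it) and "location" ([column, row] in pixels, amid what is visible of it).
The state is a dict: "t": time; "q": joint angles; "joint_vel": joint speeds; "joint_efforts": joint torques, N m; "position": TCP position; "ee_rot": TCP orientation; "wrist_force": force on the tool from outside, world axes, zero at the start; "torque": the same for the moment, N m; "finger_gap": finger opening in m; "grip_force": force on a finger pad.
Only numpy, scipy, OpenCV 4.12 (cv2) and the standard library are available. Lean on these libraries where they do the work, as an engineer would, in place of code of your own. Each camera call takes 0.05 s, during which the arm holds its last target. There are 200 camera calls.

## Working session

There is one attempt and no reset: what is moved stays moved. The work goes in short steps, Python scripts to look and compute and a tool call to move; the robot and the scene stay as the last step left them, time stands still between calls to the robot, and variables do not carry over. Pictures are saved under pics/ and viewed, at most 10 in all, crops included, and the job is handed in when it is done.

Besides the shell and the picture viewer there is one more tool, called after "Request:" as a command line: name --argument value ..., lists and objects as JSON in quotes. play_rows: Moves the arm, as the interface text tells. Its arguments: {"type":"object","properties":{"delta_pos":{"type":"array"},"delta_rot":{"type":"array"},"claw":{"type":"array"},"squeeze":{"type":"number"}},"required":["delta_pos","delta_rot","claw"]}

```bash
mkdir -p pics; ls; cat > h.py <<'E'
import numpy as np, cv2
from cell import arm, cams, ticket, spotter
def K(p):
    f=240/np.tan(np.radians(p["vertical_fov"])/2)
    return np.array([[f,0,p["cx"]],[0,f,p["cy"]],[0,0,1]])
def ray(p,uv):
    n=cv2.undistortPoints(np.array(uv,float).reshape(-1,1,2),K(p),np.array(p["D"],float)).reshape(-1,2)
    R=cv2.Rodrigues(np.array(p["rvec"],float))[0]; t=np.array(p["tvec"],float).ravel()
    return -R.T@t, np.c_[n,np.ones(len(n))]@R
def at_z(p,uv,z):
    c,d=ray(p,uv); return c+d*((z-c[2])/d[:,2])[:,None]
def proj(p,X):
    return cv2.projectPoints(np.array(X,float).reshape(-1,1,3),np.array(p["rvec"],float),np.array(p["tvec"],float),K(p),np.array(p["D"],float))[0].reshape(-1,2)
def save(p,n): cv2.imwrite("pics/"+n,p["pixels"][:,:,::-1])
E
python3 - <<'E'
from h import *
print(arm.observe(), arm.grip_point_offset)
for n in ("scene","top"):
    p=cams.grab_frame(n); save(p,n+"0.png"); print(n,p["vertical_fov"],ray(p,[[320,240]])[0], p["D"])
    for th in ("lower_half","upper_long_rib","upper_short_rib","upper_square_rib","flask_near","beaker","vial"):
        r=spotter.find_in(p,th); print(th,[(np.round(x["location"]),round(x["conf"],2),np.round(at_z(p,[x["location"]],0.02)[0],3)) for x in r[:3]])
E
```

```text
pics
{'t': 0.0, 'q': array([ 1.11601013,  0.39920557,  0.04501507,  1.53788034, -0.01870497,
        1.20687392, -0.05069475]), 'joint_vel': array([ 0.00117334, -0.00049291, -0.00068548,  0.00250908, -0.00020926,
        0.00017305, -0.00019505]), 'joint_efforts': array([ 2.44900248e-04, -4.75121462e+01,  1.36480160e+00, -2.54218858e+01,
        1.14728670e-02,  9.26067412e-03, -2.93153363e-06]), 'position': array([ 0.22622704, -0.60869236,  0.23025415]), 'ee_rot': array([-3.13965070e+00,  1.23471461e-04,  3.55919197e-01]), 'wrist_force': array([-0.01399036, -0.23299728, -0.08072827]), 'torque': array([ 1.43557400e-05, -2.99062364e-02, -2.91051069e-02]), 'grip_force': 0.0, 'finger_gap': 0.08540532887698385} 0.0187
scene 53.39578957406246 [0.15871646 0.54655184 0.51300924] [-0.07147154  0.          0.          0.          0.        ]
lower_half [(array([276., 312.]), 0.8, array([0.503, 0.081, 0.02 ])), (array([292., 231.]), 0.64, array([ 0.615, -0.14 ,  0.02 ])), (array([224., 251.]), 0.52, array([ 0.686, -0.014,  0.02 ]))]
upper_long_rib [(array([291., 228.]), 0.76, array([ 0.624, -0
[... 507 characters left out ...]
top 48.31199764130627 [ 0.32250419 -0.05459477  1.00908546] [-0.15027313  0.          0.          0.          0.        ]
lower_half [(array([248., 262.]), 0.61, array([0.499, 0.077, 0.02 ]))]
upper_long_rib [(array([370., 206.]), 0.98, array([ 0.616, -0.151,  0.02 ]))]
upper_short_rib [(array([438., 292.]), 0.68, array([ 0.452, -0.28 ,  0.02 ]))]
upper_square_rib [(array([338., 302.]), 0.97, array([ 0.429, -0.093,  0.02 ])), (array([367., 205.]), 0.32, array([ 0.618, -0.145,  0.02 ]))]
flask_near [(array([446., 202.]), 0.91, array([ 0.629, -0.3  ,  0.02 ]))]
beaker [(array([295., 173.]), 0.74, array([ 0.679, -0.004,  0.02 ]))]
vial [(array([206., 328.]), 0.52, array([0.374, 0.148, 0.02 ]))]
```

```bash
python3 - <<'E'
import cv2
a=cv2.imread("pics/top0.png")[120:400,160:540]; cv2.imwrite("pics/top0c.png",cv2.resize(a,None,fx=2.1,fy=2.1,interpolation=cv2.INTER_CUBIC))
E
```

```text
(no output)
```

View pics/top0c.png

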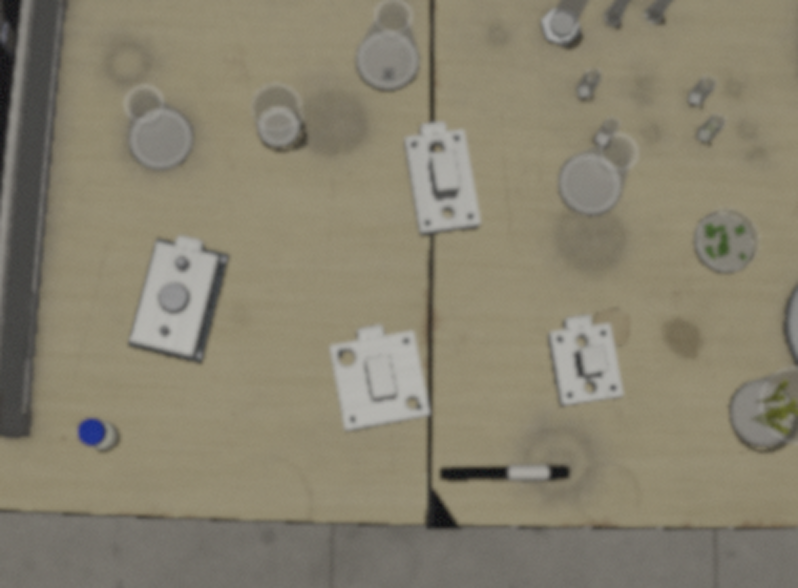

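View pics/scene0.png

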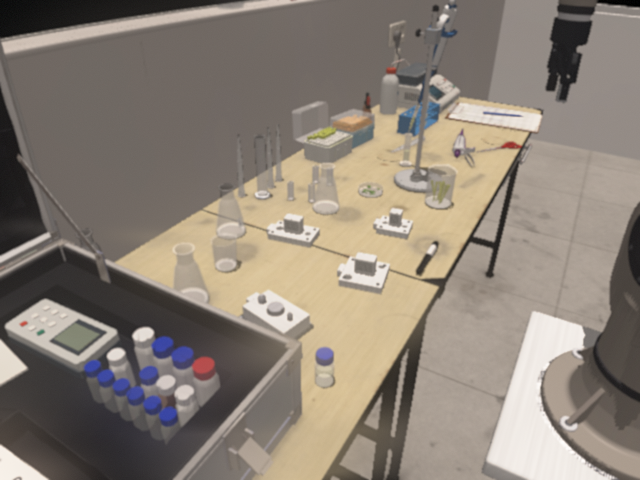

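```bash
python3 - <<'E'
from h import *
p=cams.grab_frame("top"); s=cams.grab_frame("scene")
o=lambda *a: np.array(a,float)/2.1+[160,120]
w=at_z(p,[o(437,147),o(448,212)],0.014); l=at_z(p,[o(182,263),o(165,330)],0.044)
for n,a in(("upper",w),("lower",l)):
    d=a[0]-a[1]; print(n,a.round(4).tolist(),"len",np.hypot(*d[:2]),"mid",a.mean(0),"yaw",np.degrees(np.arctan2(d[1],d[0])))
# mask-based
for cam,pp in(("top",p),("scene",s)):
  for th,z in(("upper_long_rib",.014),("lower_half",.03)):
    r=spotter.cut_out(pp,th)
    if not r: print(cam, th,"none");continue
    m=r[0]["mask"]; uv=np.argwhere(m)[:,::-1]
    c=at_z(pp,uv[::3],z)[:,:2].astype(np.float32); print(cam,th,r[0]["conf"],cv2.minAreaRect(c))
print("stand base",at_z(s,[[418,180],[420,130],[437,187]],0.01))
st=arm.observe(); R=st["ee_rot"]; print(R)
w_=cams.grab_frame("wrist"); print("wrist cam",ray(w_,[[320,240]]), w_["vertical_fov"])
E
```

```text
upper [[0.6502, -0.1484, 0.014], [0.5879, -0.1588, 0.014]] len 0.06312364107658894 mid [ 0.61905608 -0.15364016  0.014     ] yaw 9.484858753849027
lower [[0.5269, 0.0782, 0.044], [0.4669, 0.0898, 0.044]] len 0.06108399628815218 mid [0.49690903 0.08399498 0.044     ] yaw -10.920008350433468
top upper_long_rib 0.66 ((0.6212307214736938, -0.15110182762145996), (0.1080888882279396, 0.05838289111852646), 7.7657294273376465)
top lower_half 0.69 ((0.49914026260375977, 0.08033087849617004), (0.0666678249835968, 0.105392687022686), 78.50848388671875)
scene upper_long_rib 0.86 ((0.6217449903488159, -0.15823033452033997), (0.10741297155618668, 0.1029246598482132), 10.480320930480957)
scene lower_half 0.92 ((0.49300432205200195, 0.09600982069969177), (0.07185377180576324, 0.12423012405633926), 79.91304779052734)
stand base [[ 0.48835869 -0.52672807  0.01      ]
 [ 0.61508866 -0.89506637  0.01      ]
 [ 0.43406714 -0.51243927  0.01      ]]
[3.14150401e+00 2.54888587e-05 3.55857649e-01]
wrist cam (array([ 0.29014861, -0.58502457,  0.37395696]), array([[-0.25391477, -0.10715847, -0.96134673]])) 68.64820549850369
```

Request:
play_rows --delta_pos '[[0.017,-0.0245,0],[0.017,-0.0245,0],[0.017,-0.0245,0],[0.017,-0.0245,0],[0.017,-0.0245,0],[0.017,-0.0245,0],[0.017,-0.0245,0],[0.017,-0.0245,0],[0.017,-0.0245,0],[0.017,-0.0245,0]]' --delta_rot '[[0,0,0],[0,0,0],[0,0,0],[0,0,0],[0,0,0],[0,0,0],[0,0,0],[0,0,0],[0,0,0],[0,0,0]]' --claw '[1,1,1,1,1,1,1,1,1,1]'

```text
t: 1.98
position: [0.3006, -0.3191, 0.2315]
ee_rot: [3.141, -0.0, 0.356]
wrist_force: [-0.2, -0.1, -0.6]
finger_gap: 0.0854
grip_force: 0.0
```

Request:
play_rows --delta_pos '[[0.0297,-0.0039,0.0025],[0.0297,-0.0039,0.0025],[0.0297,-0.0039,0.0025],[0.0297,-0.0039,0.0025],[0.0297,-0.0039,0.0025],[0.0297,-0.0039,0.0025],[0.0297,-0.0039,0.0025],[0.0297,-0.0039,0.0025],[0.0297,-0.0039,0.0025],[0.0297,-0.0039,0.0025],[0.0297,-0.0039,0.0025],[0.0297,-0.0039,0.0025],[0,0,0],[0,0,0],[0,0,0],[0,0,0]]' --delta_rot '[[0,0,0],[0,0,0],[0,0,0],[0,0,0],[0,0,0],[0,0,0],[0,0,0],[0,0,0],[0,0,0],[0,0,0],[0,0,0],[0,0,0],[0,0,5.7],[0,0,5.7],[0,0,0],[0,0,0]]' --claw '[1,1,1,1,1,1,1,1,1,1,1,1,1,1,1,1]'

```text
t: 3.32
position: [0.6181, -0.1525, 0.2012]
ee_rot: [3.141, 0.0, 0.159]
wrist_force: [1.2, -0.1, 0.3]
finger_gap: 0.0856
grip_force: 0.0
```

```bash
python3 - <<'E'
from h import *
s=arm.observe(); print(s["t"],s["position"],s["ee_rot"],s["q"].round(2))
p=cams.grab_frame("wrist"); save(p,"w1.png")
import pickle; pickle.dump(p,open("w1.pkl","wb"))
r=spotter.cut_out(p,"upper_long_rib"); print([(x["conf"],x["location"]) for x in r])
E
```

```text
3.3167 [ 0.61814258 -0.15254554  0.20120473] [3.14124214e+00 2.98057754e-04 1.59198037e-01] [ 0.38  0.41 -0.28  1.6   0.12  1.15 -1.34]
[(0.87, [311.1, 209.0])]
```

View pics/w1.png

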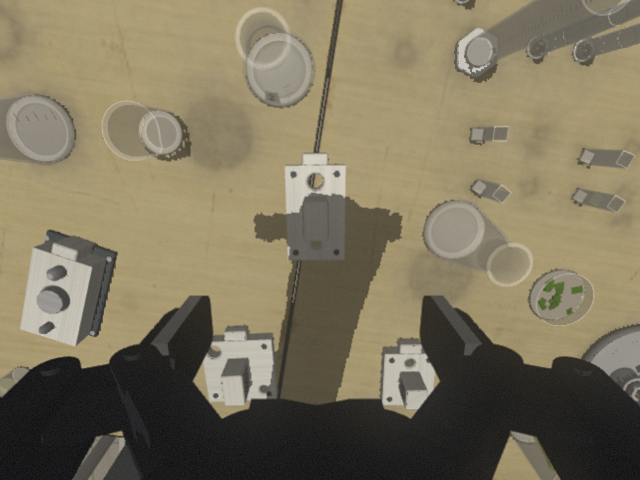

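```bash
cat >> h.py <<'E'
from scipy.optimize import minimize
def box(x0,x1,y0,y1,z0,z1): return np.array([[x,y,z] for x in(x0,x1) for y in(y0,y1) for z in(z0,z1)])
UP=[box(-.046,.046,-.028,.028,0,.014),box(.046,.057,-.012,.012,0,.014),box(-.018,.018,-.011,.011,.014,.046)]
LO=[box(-.046,.046,-.028,.028,0.0,.030),box(.046,.057,-.012,.012,0,.03),box(-.052,.052,-.035,.035,0,.006)]
def T(v,X,z=0):
    c,s=np.cos(v[2]),np.sin(v[2]); return np.c_[X[:,0]*c-X[:,1]*s+v[0],X[:,0]*s+X[:,1]*c+v[1],X[:,2]+z]
def sil(p,v,boxes,z=0):
    m=np.zeros((480,640),np.uint8)
    for b in boxes:
        cv2.fillConvexPoly(m,cv2.convexHull(np.round(proj(p,T(v,b,z))*16).astype(np.int32)),1,shift=4)
    return m.astype(bool)
def fit(p,mask,boxes,v0,z=0):
    f=lambda u:(lambda m:1-(m&mask).sum()/(m|mask).sum())(sil(p,[u[0]/100,u[1]/100,u[2]/10],boxes,z))
    x0=np.array([v0[0]*100,v0[1]*100,v0[2]*10])
    for k in range(3): r=minimize(f,x0,method="Nelder-Mead",options=dict(initial_simplex=x0+np.r_[np.zeros((1,3)),np.eye(3)*.6/(k+1)])); x0=r.x
    return np.array([x0[0]/100,x0[1]/100,x0[2]/10]),1-r.fun
E
python3 - <<'E'
from h import *
p=cams.grab_frame("wrist"); t=cams.grab_frame("top")
for n,q in(("wrist",p),("top",t)):
  for th,B,v0 in(("upper_long_rib",UP,[.618,-.152,.16]),("lower_half",LO,[.498,.083,-.19])):
    r=spotter.cut_out(q,th)
    if r: v,i=fit(q,r[0]["mask"],B,v0); print(n,th,r[0]["location"],v[:2],np.degrees(v[2]),"iou",i)
print("hole",at_z(p,[[316.5,181]],.014), "plate corners",at_z(p,[[286,165],[345,165],[345,260],[288,261]],.014))
g=p["pixels"]; c=cv2.resize(g[145:275,270:365],None,fx=4,fy=4,interpolation=cv2.INTER_CUBIC)
cv2.imwrite("pics/w1c.png",c[:,:,::-1])
E
```

```text
wrist upper_long_rib [313.0, 209.3] [ 0.61651569 -0.15148538] 9.57532726194553 iou 0.945225881184842
wrist lower_half [64.2, 288.8] [0.49832156 0.08672301] -12.350657841344866 iou 0.94997594997595
top upper_long_rib [364.3, 201.7] [ 0.61872695 -0.15129353] 8.590287427645379 iou 0.7273910214703969
top lower_half [243.6, 261.0] [0.50173    0.08506138] -12.226593188542154 iou 0.9285714285714286
hole [[ 0.64841852 -0.14823956  0.014     ]] plate corners [[ 0.65843188 -0.11817249  0.014     ]
 [ 0.66703076 -0.17184138  0.014     ]
 [ 0.57599989 -0.18853546  0.014     ]
 [ 0.56601093 -0.13280384  0.014     ]]
```

View pics/w1c.png

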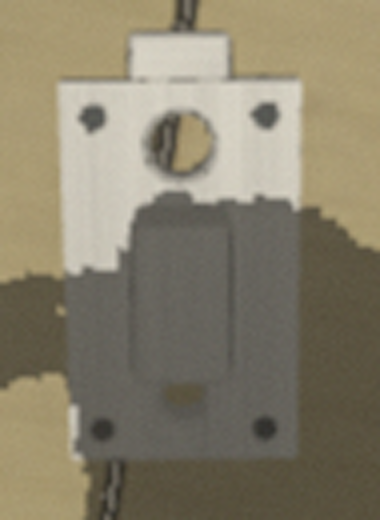

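Request:
play_rows --delta_pos '[[-0.0014,0,0.02],[0,0,0.025],[0,0,0.025],[0,0,0.025],[0,0,0.025],[0,0,0.025],[0,0,0.02],[0,0,0.01],[0,0,0.006],[0,0,0],[0,0,0]]' --delta_rot '[[0,0,0],[0,0,0],[0,0,0],[0,0,0],[0,0,0],[0,0,0],[0,0,0],[0,0,0],[0,0,0],[0,0,0],[0,0,0]]' --claw '[1,1,1,1,1,1,1,1,1,1,1]' --squeeze 70

```text
t: 4.63
position: [0.6177, -0.1528, 0.0212]
ee_rot: [3.141, -0.001, 0.157]
wrist_force: [0.6, -0.7, 0.5]
finger_gap: 0.0852
grip_force: 0.0
```

Request:
play_rows --delta_pos '[[0,0,0],[0,0,0],[0,0,0],[0,0,0],[0,0,0],[0,0,0],[0,0,0],[0,0,0],[0,0,0],[0,0,0]]' --delta_rot '[[0,0,0],[0,0,0],[0,0,0],[0,0,0],[0,0,0],[0,0,0],[0,0,0],[0,0,0],[0,0,0],[0,0,0]]' --claw '[0,0,0,0,0,0,0,0,0,0]' --squeeze 70

```text
t: 5.47
position: [0.6174, -0.1528, 0.021]
ee_rot: [3.141, -0.001, 0.157]
wrist_force: [-0.7, 0.2, 4.8]
finger_gap: 0.0211
grip_force: 70.1
```

Request:
play_rows --delta_pos '[[0,0,-0.01],[0,0,-0.02],[0,0,-0.02],[0,0,-0.02],[0,0,-0.02],[0,0,-0.02],[0,0,-0.02],[0,0,-0.01],[0,0,0],[0,0,0]]' --delta_rot '[[0,0,0],[0,0,0],[0,0,0],[0,0,0],[0,0,0],[0,0,0],[0,0,0],[0,0,0],[0,0,0],[0,0,0]]' --claw '[0,0,0,0,0,0,0,0,0,0]'

```text
t: 6.3
position: [0.6164, -0.1526, 0.1599]
ee_rot: [-3.142, 0.001, 0.157]
wrist_force: [0.2, 0.3, -1.2]
finger_gap: 0.0207
grip_force: 69.3
```

Request:
play_rows --delta_pos '[[-0.016,-0.018,0],[-0.016,-0.018,0],[-0.016,-0.018,0],[-0.016,-0.018,0],[-0.016,-0.018,0],[-0.016,-0.018,0],[-0.016,-0.018,0],[-0.016,-0.018,0],[-0.016,-0.018,0],[-0.016,-0.018,0],[0,0,0],[0,0,0],[0,0,0],[0,0,0],[0,0,0]]' --delta_rot '[[0,0,0],[0,0,0],[0,0,0],[0,0,0],[0,0,0],[0,0,0],[0,0,0],[0,0,0],[0,0,0],[0,0,0],[0,0,7],[0,0,7],[0,0,7],[0,0,0],[0,0,0]]' --claw '[0,0,0,0,0,0,0,0,0,0,0,0,0,0,0]'

```text
t: 7.55
position: [0.4296, 0.0001, 0.1591]
ee_rot: [3.141, 0.003, -0.206]
wrist_force: [0.7, -0.3, -1.9]
finger_gap: 0.0211
grip_force: 69.4
```

```bash
python3 - <<'E'
from h import *
import pickle
s=arm.observe(); print(s["t"],s["position"],s["ee_rot"],s["q"].round(2),s["grip_force"],s["finger_gap"])
p=cams.grab_frame("wrist"); save(p,"w2.png"); pickle.dump((p,s),open("w2.pkl","wb"))
for th in("upper_long_rib","lower_half"):
    r=spotter.cut_out(p,th); print([(x["conf"],x["location"],x["mask"].sum()) for x in r])
E
```

```text
7.55 [4.29590883e-01 9.34572272e-05 1.59110933e-01] [ 3.14099956e+00  2.55620713e-03 -2.06470195e-01] [ 0.25  0.09 -0.36  2.11  0.04  0.95 -1.92] 69.35985803604126 0.021086025166876642
[]
[(0.7, [188.7, 155.3], np.int64(12197))]
```

View pics/w2.png

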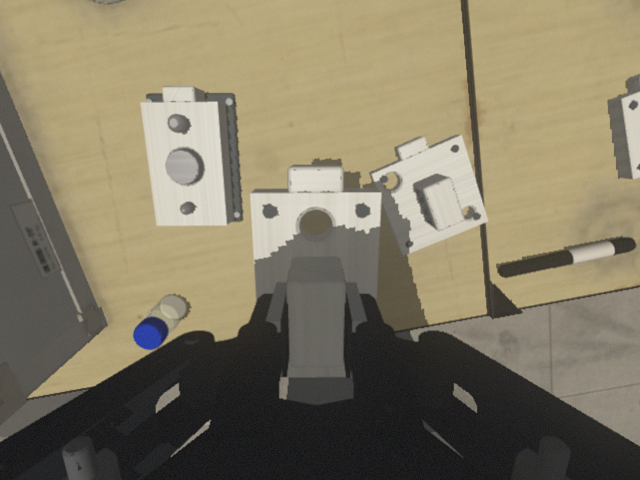

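```bash
python3 - <<'E'
import cv2,numpy as np
a=cv2.imread("pics/w2.png")
x=cv2.resize(a[75:240,130:250],None,fx=3.5,fy=3.5,interpolation=cv2.INTER_CUBIC)
y=cv2.resize(a[155:320,240:395],None,fx=2.4,fy=2.4,interpolation=cv2.INTER_CUBIC)
c=np.zeros((578,800,3),np.uint8); c[:x.shape[0],:420]=x; c[:y.shape[0],425:425+y.shape[1]]=y
cv2.imwrite("pics/w2c.png",c); print(x.shape,y.shape)
E
python3 - <<'E'
from h import *
import pickle
p,s=pickle.load(open("w2.pkl","rb")); q=cams.grab_frame("wrist")
r=spotter.cut_out(q,"lower_half"); v,i=fit(q,r[0]["mask"],LO,[.499,.085,-.2]); print(v[:2],np.degrees(v[2]),i)
v,i=fit(q,r[0]["mask"],LO[:2],v); print("noflange",v[:2],np.degrees(v[2]),i)
print("proj dowel tops,feet,corners",proj(q,T(v,np.array([[.031,0,.044],[-.031,0,.044],[.031,0,.03],[-.031,0,.03],[.046,.028,.03],[.046,-.028,.03],[-.046,-.028,.03],[-.046,.028,.03],[0,0,.038]]))).round(1).tolist())
E
```

```text
(578, 420, 3) (396, 372, 3)
[0.4972454 0.0871908] -11.012526124042052 0.965120919466837
noflange [0.49615229 0.08676242] -11.466064796412036 0.8931272875152501
proj dowel tops,feet,corners [[175.0, 125.1], [184.6, 212.0], [182.3, 125.8], [191.0, 208.5], [141.7, 104.5], [218.5, 103.8], [227.9, 226.7], [158.0, 227.2], [182.9, 169.3]]
```

View pics/w2c.png

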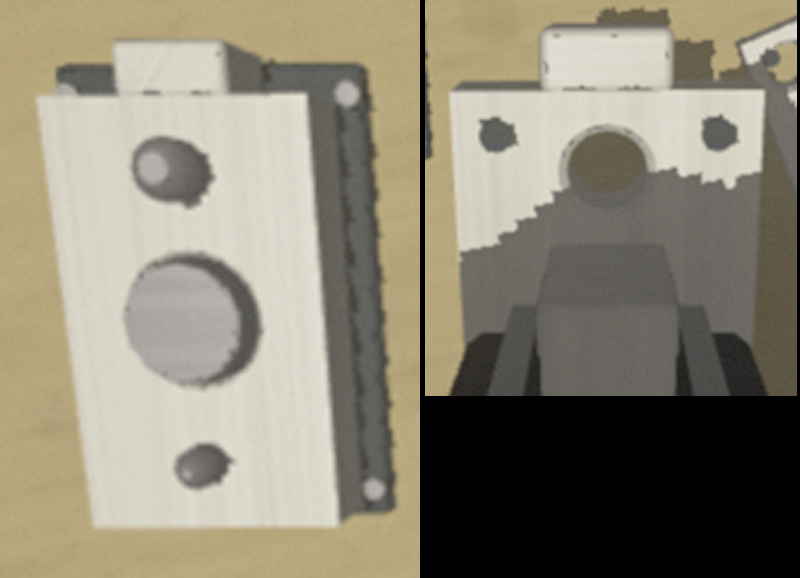

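```bash
cat > m.py <<'E'
from h import *
from scipy.optimize import least_squares
from scipy.spatial.transform import Rotation as Ro
import pickle
p,s=pickle.load(open("w2.pkl","rb"))
A=lambda u,v:[(u+.5)/3.5-.5+130,(v+.5)/3.5-.5+75]
B=lambda u,v:[(u-425+.5)/2.4-.5+240,(v+.5)/2.4-.5+155]
X=np.array([[.046,.028,.03],[.046,-.028,.03],[-.046,-.028,.03],[-.046,.028,.03],[0,0,.038],[.031,0,.044]])
uv=np.array([A(38,97),A(306,94),A(340,526),A(93,526),A(182,317),A(152,167)])
for z in(0,1):
  f=lambda v:(proj(p,T(v,X,v[3] if z else 0))-uv).ravel()
  r=least_squares(f,[.497,.087,-.2,0],x_scale=[.01,.01,.1,.01]); v=r.x; print("lower",v.round(4),np.degrees(v[2]),"res",r.fun.reshape(-1,2).round(1).tolist())
# held plate in tool frame
Rt=Ro.from_euler("xyz",s["ee_rot"]); t0=s["position"]
Y=np.array([[.046,.028,.014],[.046,-.028,.014],[.057,.012,.014],[.057,-.012,.014],[.046,.012,.014],[.046,-.012,.014],[.031,0,.014]])
yv=np.array([B(450,90),B(765,90),B(542,32),B(672,32),B(541,88),B(673,88),B(607,165)])
def W(a): # a: dx,dy,yaw,pitch,z rel. to tcp (world-upright tool-yaw frame)
    R=Ro.from_euler("zy",[s["ee_rot"][2]+a[2],a[3]]) if 0 else Ro.from_euler("z",s["ee_rot"][2])*Ro.from_euler("xyz",[0,a[3],a[2]])
    return R.apply(Y)+t0+Ro.from_euler("z",s["ee_rot"][2]).apply([a[0],a[1],a[4]])
for free in("level","pitch","pitch+z"):
    g=lambda a:(proj(p,W([a[0],a[1],a[2],a[3] if "p" in free else 0,a[4] if "z" in free else -.021]))-yv).ravel()
    r=least_squares(g,[0,0,0,0,-.021],x_scale=[.01,.01,.1,.1,.01]); print(free,(r.x*[1000,1000,57.3,57.3,1000]).round(2),"res",r.fun.reshape(-1,2).round(1).tolist())
E
python3 m.py
```

```text
lower [ 0.4971  0.0871 -0.2008  0.    ] -11.503291249617508 res [[-0.4, -0.8], [0.2, -0.5], [-0.1, -0.2], [0.2, 0.1], [-0.2, 1.6], [0.4, -0.1]]
lower [ 0.4972  0.0876 -0.2005 -0.0013] -11.487793041078966 res [[-0.2, -0.5], [-0.0, -0.3], [-0.3, -0.6], [0.3, -0.2], [-0.2, 1.5], [0.4, 0.0]]
level [  0.36  -0.     0.05   0.   -21.  ] res [[-0.2, 0.0], [-0.1, 0.0], [-1.6, -2.1], [1.7, -2.1], [-0.6, 0.8], [0.7, 0.8], [0.1, 3.0]]
pitch [ -1.06  -0.     0.05   4.47 -21.  ] res [[1.3, -0.1], [-1.6, -0.2], [-0.8, -1.7], [0.9, -1.7], [0.1, 0.7], [0.1, 0.7], [0.1, 2.5]]
pitch+z [  4.31   0.     0.04 -12.93 -33.49] res [[0.9, -0.0], [-1.2, -0.0], [-1.6, -0.6], [1.7, -0.6], [-0.1, 0.8], [0.3, 0.8], [0.1, -0.2]]
```

Request:
play_rows --delta_pos '[[0.002,-0.007,0.01],[0.002,-0.007,0.016],[0,0,0.02],[0,0,0.018],[0,0,0.01],[0,0,0],[0,0,0]]' --delta_rot '[[0,0,0],[0,0,0],[0,0,0],[0,0,0],[0,0,0],[0,0,0],[0,0,0]]' --claw '[0,0,0,0,0,0,0]'

```text
t: 8.38
position: [0.4373, 0.0133, 0.0859]
ee_rot: [-3.142, 0.001, -0.209]
wrist_force: [0.2, -0.4, -1.6]
finger_gap: 0.0207
grip_force: 69.3
```

```bash
python3 - <<'E'
from h import *
import pickle
s=arm.observe(); print(s["t"],s["position"],s["ee_rot"])
p=cams.grab_frame("wrist"); save(p,"w3.png"); pickle.dump((p,s),open("w3.pkl","wb"))
E
```

```text
8.3833 [0.43733446 0.01332884 0.08588906] [-3.14157087e+00  1.10678140e-03 -2.09145396e-01]
```

View pics/w3.png

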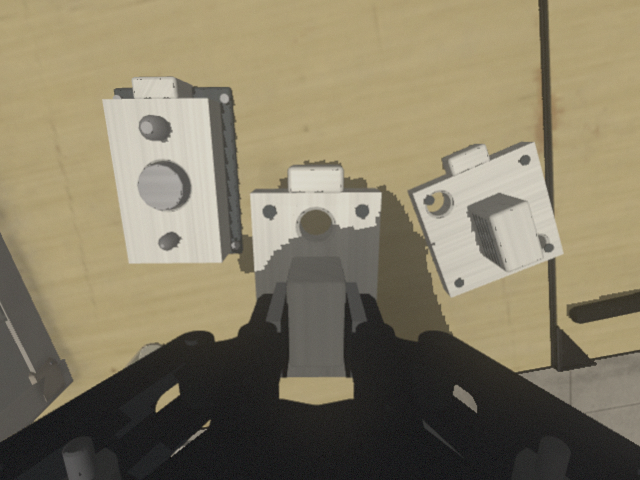

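```bash
python3 - <<'E'
import cv2
a=cv2.imread("pics/w3.png")[65:275,95:245]
cv2.imwrite("pics/w3c.png",cv2.resize(a,None,fx=2.8,fy=2.8,interpolation=cv2.INTER_CUBIC))
E
```

```text
(no output)
```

View pics/w3c.png

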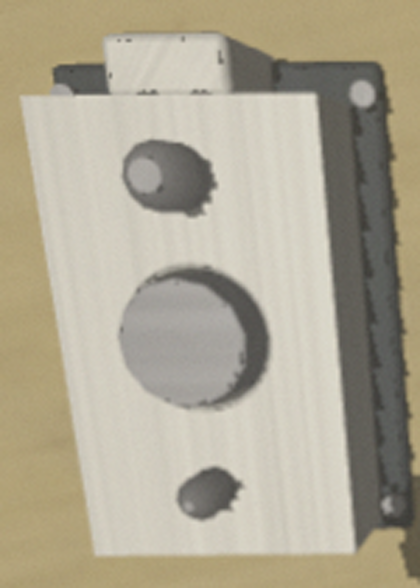

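```bash
cat > m3.py <<'E'
from h import *
from scipy.optimize import least_squares
import pickle
p,s=pickle.load(open("w3.pkl","rb"))
A=lambda u,v:[(u+.5)/2.8-.5+95,(v+.5)/2.8-.5+65]
X=np.array([[.046,.028,.03],[.046,-.028,.03],[-.046,-.028,.03],[-.046,.028,.03],[0,0,.038],[.031,0,.044],[-.031,0,.044]])
uv=np.array([A(21,97),A(318,94),A(355,553),A(95,554),A(183,342),A(145,175),A(190,500)])
for n,sel in(("all",range(7)),("corners",range(4)),("dowels",(5,6))):
  f=lambda v:(proj(p,T(v,X[list(sel)]))-uv[list(sel)]).ravel()
  v=least_squares(f,[.497,.087,-.2],x_scale=[.01,.01,.1]).x
  print(n,v.round(4),np.degrees(v[2]).round(2),"res",(proj(p,T(v,X))-uv).round(1).tolist())
B=lambda u,v:[(u-425+.5)/2.4-.5+240,(v+.5)/2.4-.5+155]
yv=np.array([B(450,90),B(765,90),B(607,165)])
for z in(.0780,.0788): print("plate pts",at_z(p,yv,z).round(4).tolist())
print(s["position"],s["ee_rot"])
E
python3 m3.py
```

```text
all [ 0.497  0.087 -0.202] -11.57 res [[0.2, -0.9], [-0.2, -0.8], [0.4, -0.1], [0.0, 0.1], [-0.4, 0.4], [0.3, -0.4], [-0.3, 2.0]]
corners [ 0.4968  0.0872 -0.203 ] -11.63 res [[0.2, -0.4], [-0.2, -0.2], [0.2, 0.4], [-0.1, 0.5], [-0.5, 0.8], [0.2, 0.2], [-0.5, 2.4]]
dowels [ 0.4974  0.0869 -0.1968] -11.27 res [[-0.2, -1.3], [-0.6, -1.8], [0.9, -0.9], [0.5, -0.2], [-0.3, -0.3], [-0.0, -1.1], [0.0, 1.3]]
plate pts [[0.4884, 0.0312, 0.078], [0.4767, -0.0239, 0.078], [0.4691, 0.0066, 0.078]]
plate pts [[0.4885, 0.031, 0.0788], [0.4769, -0.0237, 0.0788], [0.4693, 0.0066, 0.0788]]
[0.43733446 0.01332884 0.08588906] [-3.14157087e+00  1.10678140e-03 -2.09145396e-01]
```

Request:
play_rows --delta_pos '[[0.0086,-0.017,0],[0.0085,-0.017,0],[0.0085,-0.017,0],[0.0085,-0.017,0],[0.0085,-0.0166,0],[0,0,0.006],[0,0,0.006],[0,0,0],[0,0,0]]' --delta_rot '[[0,0,0],[0,0,0],[0,0,0],[0,0,0],[0,0,-0.4],[0,0,0],[0,0,0],[0,0,0],[0,0,0]]' --claw '[0,0,0,0,0,0,0,0,0]'

```text
t: 9.18
position: [0.4959, 0.0857, 0.0739]
ee_rot: [3.14, 0.001, -0.204]
wrist_force: [0.2, -0.6, -1.3]
finger_gap: 0.0209
grip_force: 69.3
```

```bash
python3 - <<'E'
from h import *
s=arm.observe(); print(s["t"],s["position"].round(4),s["ee_rot"].round(4))
d=np.array([.4965,.0872])-s["position"][:2]; y=s["ee_rot"][2]; print("tool",np.cos(y)*d[0]+np.sin(y)*d[1],np.sin(y)*d[0]-np.cos(y)*d[1])
E
```

```text
9.1833 [0.4959 0.0857 0.0739] [ 3.1402e+00  1.2000e-03 -2.0390e-01]
tool 0.00033334738402447894 -0.001591332894844346
```

Request:
play_rows --delta_pos '[[0.0002,-0.0012,0],[0,0,0.003],[0,0,0.003],[0,0,0],[0,0,0],[0,0,0]]' --delta_rot '[[0,0,0],[0,0,0],[0,0,0],[0,0,0],[0,0,0],[0,0,0]]' --claw '[0,0,0,0,0,0]'

```text
t: 9.68
position: [0.4972, 0.088, 0.0682]
ee_rot: [3.141, 0.0, -0.203]
wrist_force: [0.2, -0.1, -1.3]
finger_gap: 0.0212
grip_force: 69.3
```

```bash
python3 - <<'E'
from h import *
s=arm.observe(); print(s["t"],s["position"].round(4),s["ee_rot"].round(4),s["wrist_force"])
d=np.array([.4965,.0872])-s["position"][:2]; y=s["ee_rot"][2]; print("tool",np.cos(y)*d[0]+np.sin(y)*d[1],np.sin(y)*d[0]-np.cos(y)*d[1])
a=[]
for n in("wrist","scene"):
    p=cams.grab_frame(n); save(p,n+"4.png")
    g=p["pixels"]; a.append(cv2.resize(g[100:380,180:460] if n=="wrist" else g[260:370,210:320],(400,400),interpolation=cv2.INTER_CUBIC))
cv2.imwrite("pics/c4.png",np.hstack(a)[:,:,::-1])
E
```

```text
9.6833 [0.4972 0.088  0.0682] [ 3.1415e+00  1.0000e-04 -2.0270e-01] [ 0.24081884 -0.147927   -1.32564326]
tool -0.0004842527829296993 0.0008986311528817777
```

View pics/c4.png

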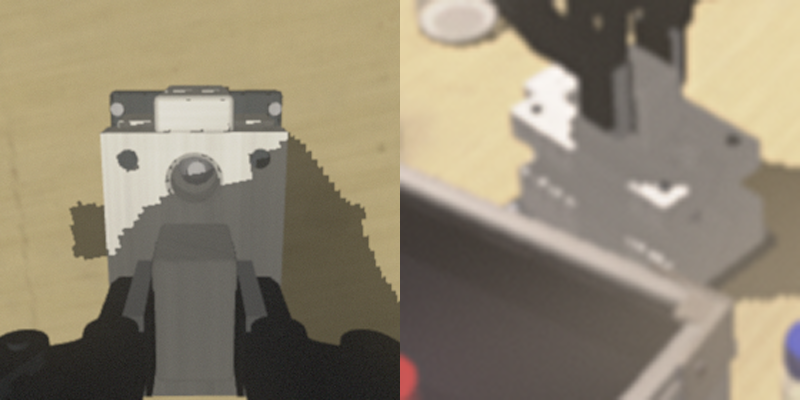

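Request:
play_rows --delta_pos '[[-0.0003,0.0006,0.002],[0,0,0.002],[0,0,0.002],[0,0,0.002],[0,0,0],[0,0,0]]' --delta_rot '[[0,0,0],[0,0,0],[0,0,0],[0,0,0],[0,0,0],[0,0,0]]' --claw '[0,0,0,0,0,0]'

```text
t: 10.28
position: [0.4966, 0.0875, 0.0601]
ee_rot: [3.141, 0.0, -0.203]
wrist_force: [0.3, -0.3, -1.8]
finger_gap: 0.0211
grip_force: 69.3
```

Request:
play_rows --delta_pos '[[0,0,0.001],[0,0,0.001],[0,0,0.001],[0,0,0.001],[0,0,0],[0,0,0]]' --delta_rot '[[0,0,0],[0,0,0],[0,0,0],[0,0,0],[0,0,0],[0,0,0]]' --claw '[0,0,0,0,0,0]'

```text
t: 10.78
position: [0.497, 0.0876, 0.0566]
ee_rot: [-3.142, -0.0, -0.203]
wrist_force: [-1.3, -0.2, 3.7]
finger_gap: 0.0211
grip_force: 69.8
```

Request:
play_rows --delta_pos '[[0,0,0.001],[0,0,0.001],[0,0,0.001],[0,0,0.001],[0,0,0.001],[0,0,0],[0,0,0],[0,0,0]]' --delta_rot '[[0,0,0],[0,0,0],[0,0,0],[0,0,0],[0,0,0],[0,0,0],[0,0,0],[0,0,0]]' --claw '[0,0,0,0,0,0,0,0]'

```text
t: 11.45
position: [0.497, 0.0876, 0.0515]
ee_rot: [-3.142, -0.0, -0.203]
wrist_force: [-2.2, -0.2, 5.1]
finger_gap: 0.0211
grip_force: 70.2
```

Request:
play_rows --delta_pos '[[0,0,0.0007],[0,0,0.0007],[0,0,0.0006],[0,0,0],[0,0,0],[0,0,0]]' --delta_rot '[[0,0,0],[0,0,0],[0,0,0],[0,0,0],[0,0,0],[0,0,0]]' --claw '[0,0,0,0,0,0]'

```text
t: 11.95
position: [0.497, 0.0876, 0.0509]
ee_rot: [3.141, -0.0, -0.203]
wrist_force: [-5.5, -1.4, 17.5]
finger_gap: 0.0209
grip_force: 72.0
```

Request:
play_rows --delta_pos '[[0,0,0.0004],[0,0,0],[0,0,0],[0,0,0],[0,0,0],[0,0,0]]' --delta_rot '[[0,0,0],[0,0,0],[0,0,0],[0,0,0],[0,0,0],[0,0,0]]' --claw '[0,0,0,0,0,0]'

```text
t: 12.45
position: [0.497, 0.0876, 0.0508]
ee_rot: [3.141, -0.0, -0.203]
wrist_force: [-7.7, -2.1, 20.6]
finger_gap: 0.0209
grip_force: 72.5
```

```bash
python3 - <<'E'
from h import *
s=arm.observe(); print(s["t"],s["position"].round(4),s["ee_rot"].round(4),s["wrist_force"])
a=[]
for n in("wrist","scene"):
    p=cams.grab_frame(n); g=p["pixels"]; a.append(cv2.resize(g[100:380,180:460] if n=="wrist" else g[260:370,210:320],(400,400),interpolation=cv2.INTER_CUBIC))
cv2.imwrite("pics/c5.png",np.hstack(a)[:,:,::-1])
E
```

```text
12.45 [0.497  0.0876 0.0508] [ 3.1407e+00 -4.0000e-04 -2.0280e-01] [-7.65666004 -2.06008236 20.57270677]
```

View pics/c5.png

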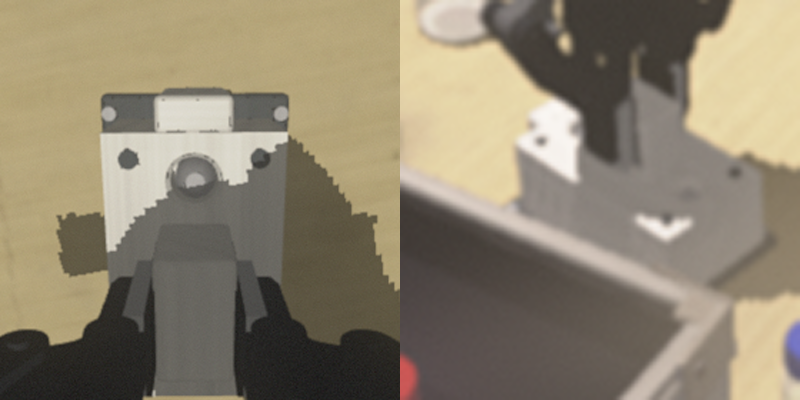

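The last picture shows the mould shut. In the wrist view the thick dowel sits centred in the wide hole at about (193,178) in the crop. The scene view shows no gap between the halves, and the tabs line up. The arm is still gripping and pressing, so I'm handing in.

```bash
python3 -c "
from cell import ticket
print(ticket.sign_off())"
```

```text
the job is handed in; nothing more can be done
None
```

I fitted the matching upper half over both dowels, tab to tab, and handed the job in at about 12.5 s with the rib gripped at about 72 N and the mould held shut at about 20 N; sign-off returned no verdict.

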